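# Gauge the valve bore of a soft-serve dispensing door

### The job

Check the open middle valve bore of the soft-serve machine's dispensing door for wear with the larger telescoping gauge: take it from the rack, lower it gently into the bore until its head sits on the nozzle seat, and there turn the black lock wing on its top counter-clockwise so that the plungers spring out to the bore wall. Turn the wing back to lock it at that size, draw the gauge straight up out of the bore, still locked, and hang it back in the rack slot it came from, leaving everything else as it stands.

Things in the scene. Friction and masses are not known exactly. Their poses are not given: they have to be found in the camera images.
- gauge: Larger telescoping gauge, a steel T hanging in a rack slot, 148 mm tall, about 190 g. Origin: centre of its head's flat underside; z up the handle, plungers along y. Head 12 x 22 x 15 mm, brass plungers at both y ends: 30 mm over both locked small, 38 mm fully out. Handle 10 mm round; brass collar 24 mm round at z 112 to 117 mm, hanging by its underside; above it the lock wing, to hold it by.
- lock (a joint): The lock wing, about the handle's axis: 0 locked, 1.3 rad released, growing counter-clockwise seen from above. From 0.2 to 0.9 a 4 N spring pushes each plunger out; turned back below 0.25, they are held where they stand (2 N). It takes 0.04 N m (let go, it springs part way back): the head, pressed on the seat with 10 to 15 N, stands still by friction as it turns; hanging free it turns along.
- lock_grip (a point): Centre of the black lock wing, 135 mm above the head's underside: a flat upright wing 10 mm thick along its own x, 24 mm wide along its own y and 26 mm high; its lower edge is 5 mm above the collar. At lock 0 its axes are those of the gauge.
- gauge_foot (a point): Centre of the flat underside of the gauge's head (the gauge's origin).
- tip_a (a point): Outermost point of the plunger on the gauge's +y side, 8 mm above the underside.
- tip_b (a point): Outermost point of the plunger on the gauge's -y side, 8 mm above the underside.
- dispense_door: The machine's white dispensing door in a 240 x 250 mm steel tray with a 14 mm rim; fixed. Origin: on the table under the middle bore's axis. Three upright barrels 54 mm round, 57 mm apart along its y, tops 100 mm above the table; the outer two still hold their draw valves (up to 124 mm), the middle one is open. Beyond them (its +x, 42 to 96 mm) the door plate, 200 mm wide, 134 mm high.
- bore_mouth (a point): Centre of the mouth of the open middle bore, 100 mm above the table. The bore is upright and 34 mm in diameter, its edge chamfered 3 mm. At its bottom is the seat, the flat upper face of the red nozzle (33 mm round with a 12 mm hole): it lies 42 to 60 mm below the mouth, different each time, and is found by feel.
- rack: Gauge rack, fixed. Origin: on the table under its base (115 x 180 x 8 mm); front -x. Its plate, 6 mm thick, top 131 mm above the table, has two slots 16 mm wide along x, open at the front edge (x -30 mm); gauges hang by their collars at x 0, y +50 or -50 mm, 11 mm or more above the base. A gauge leaves by sliding out to -x, lifted a few mm, and returns so. The post is no higher than the plate.
- small_gauge: A smaller telescoping gauge, 116 mm tall, with an 18 mm head and a round dark lock screw, hanging in the rack's other slot; leave it. Origin: underside of its head, 39 mm above the table.
- micrometer: A green micrometer about 115 mm long lying on the counter; leave it. Origin: under its bow.
- star_cap: A blue star cap, 38 mm round and 14 mm high, lying in the tray; leave it. Origin: underside.
- draw_valve: A spare white draw valve with black O-rings, 34 mm round and 88 mm high, standing in the tray; leave it. Origin: underside.
- syrup: A white syrup bottle with a red cap, 62 mm round and 190 mm high; leave it. Origin: underside.
- sundae_glass: A footed sundae glass, 72 mm round and 120 mm high; leave it. Origin: underside.
- grease_jar: A small jar of grease, 48 mm round and 45 mm high; leave it. Origin: underside.

How it is judged:
On the way, in this order (a step that is already met when the one before it is completed fails the run):
1. the gauge, still locked small, sits on the nozzle seat in the middle bore (horizontal distance between gauge_foot and bore_mouth below 0.006 m and z of gauge_foot in the frame of bore_mouth below -0.04 m and contact force between gauge and dispense_door above 2 N and value of joint lock below 0.25 rad and distance between tip_a and tip_b below 0.0318 m), for 0.1 s.
2. down in the bore the lock is released and the plungers stand out against the wall (horizontal distance between gauge_foot and bore_mouth below 0.006 m and z of gauge_foot in the frame of bore_mouth below -0.04 m and value of joint lock above 0.7 rad and distance between tip_a and tip_b above 0.033 m), for 0.1 s.
3. still down in the bore, it is locked at the size of the bore (horizontal distance between gauge_foot and bore_mouth below 0.006 m and z of gauge_foot in the frame of bore_mouth below -0.04 m and value of joint lock below 0.25 rad and distance between tip_a and tip_b above 0.033 m), for 0.1 s.
At the end, for the whole second after the job is handed in: The gauge hangs upright, at rest, within 15 mm of where it hung at first, its lock wing below 0.25 rad and its plungers 33 to 35.5 mm over the tips, as locked down in the bore; nothing else has been shifted by more than 30 mm (distance of gauge from where it was at the start of the episode below 0.015 m and angle between gauge's own z axis and vertical below 0.1 rad and linear speed of gauge below 0.02 m/s and value of joint lock below 0.25 rad and distance between tip_a and tip_b between 0.033 and 0.0355 m); the robot touches nothing.
It fails at once if the gauge is pressed on the seat or against any part of the door with more than 30 N (contact force between gauge and dispense_door above 30 N).
It fails at once if something else is shifted by more than 30 mm (distance of any of small_gauge, micrometer, star_cap, draw_valve, syrup, sundae_glass, grease_jar from where it was at the start of the episode above 0.03 m).
It also fails if it takes over 72 s, if anything falls off the work surface, if the arm or the gripper's body presses on something with over 40 N, if the wrist force passes 120 N, or if a joint passes its speed limit or range.

### The arm

A 6-joint arm with a two-finger parallel gripper is mounted at the origin on the work surface. World frame = base frame: x ahead of the robot, y to its left, z up, the work surface at z = 0. Lengths are in m, angles in rad, forces in N, time in s.
With the tool pointing down it reaches from about 0.4 to 0.825 m from the base axis. Payload 7 kg.
Tool frame: the origin (TCP) lies at the very end of the fingers, on their centre line; the grasp point (between the pads) lies 19 mm behind it; y points along the fingers, z is the direction in which the jaws open and shut, and the axes are right-handed (so a half turn about y gives the same grasp; the last joint's range is limited). The gripper opens to 88 mm and grips with 3 to 60 N. Pads are 19 mm wide; open, the fingers measure 130 mm over their backs; the gripper's body (78 mm by 193 mm) begins 47 mm behind the grasp point.
Start: joints at [1.42, 0.359, 0.012, 0, -1.224, -0.288], TCP at [0.287, 0.611, 0.205] pointing down, gripper open.
Joint ranges: [-3.07, 3.07], [-1.43, 2.12], [-1.02, 1.25], [-3.03, 1.67], [-3.05, -0], [-3.03, 3.03]. Speed limits (rad/s): [2.39, 2.39, 3.01, 3.14, 3.14, 3.14].

### API

Orientations are given as [roll, pitch, yaw] about the fixed x, y, z axes, in that order (R = Rz(yaw) Ry(pitch) Rx(roll)).
In Python, from station import get_state, grab_frame, job_done, regions_of gives the robot as it stands.
- The arm moves only by the tool drive_tool, never from a script. Its argument "rows" is a list of rows, each a list of 3 entries, a list of its own where there are three numbers: the shift along the world's x, y, z as a fraction of full scale, then the turn about the world's z as a fraction of full scale, then the opening, from 0 (shut) to 1 (fully open). A call has 1 to 12 rows; each row is the pose to reach, as a shift and turn from the pose commanded when the call began; what a row does not reach only later rows make up. Full scale, the value 1, is 30 cm for a shift and 90 degrees for a turn. A row lasts 1/10 s, in which the tool goes at most 50 mm and 8.59 degrees, less where a joint would pass 70% of its speed; a pose out of reach is approached as far as the arm can. A call with a number of a shift or a turn outside -1 to 1 is refused whole. A call with a gripper value outside its range is refused whole. The fingers move at their own pace and stop on an object; "newtons" is the grip in N (left out, the last holds). Time passes only in rows, so rows that repeat a pose let the fingers close. It gives the time, the measured TCP pose, the force and the opening at its end, in the units of the state.
- get_state(): the state, without advancing time (a new reading comes with each control period).
- grab_frame(name): name is "scene" or "top" or "wrist"; returns a dict with "img" (400x640x3 uint8, blue, green, red), "fx", "fy", "cx", "cy" (pixels), "T" (4x4, takes a point from camera to world coordinates); the wrist camera has in their place "hand_eye" (4x4, takes a point from camera to tool coordinates, whose origin is the TCP and whose axes are the tool frame's). Camera axes: x right, y down, z forward; pixel columns grow to the right and rows downward; lengths in m; the calibration is good to about 2 mm. A picture is of the moment at which its call begins: read the wrist's pose just before it. There is no depth.
- job_done(): hands the job in, once; it reports no verdict.
Trained networks look in a picture, given as the dict that the camera call returned (one of the last four; its "shot" number tells which), for a name from the list of things; names that differ only in an ending like _2 or _b are one class to them, and where a whole thing is asked for, a point or a joint stands for the part that bears it (a point fixed in the world has none). Each returns a list of dicts, best first, with "confidence" (0 to 1); they miss things now and then, are a little off and sometimes report something else, mostly with a low value. They report only what shows in the picture. A call takes as long as a camera call.
- regions_of(picture, thing): "pixels" (400x640 bool, what is visible of it) and "box" ([left, top, right, bottom] in pixels, round what is visible of it).
The state is a dict: "t": time; "q": joint angles; "qd": joint speeds; "joint_efforts": joint torques, N m; "eef_pos": TCP position; "ee_rot": TCP orientation; "force": force on the tool from outside, world axes, zero at the start; "moment": the same for the moment, N m; "width": finger opening in m.
Only numpy, scipy, OpenCV 4.12 (cv2) and the standard library are available. Lean on these libraries where they do the work, as an engineer would, in place of code of your own. Each camera call takes 0.05 s, during which the arm holds its last target. There are 200 camera calls.

## Working session

There is one attempt and no reset: what is moved stays moved. The work goes in short steps, Python scripts to look and compute and a tool call to move; the robot and the scene stay as the last step left them, time stands still between calls to the robot, and variables do not carry over. Pictures are saved under pics/ and viewed, about 8 in all and at most 12, crops included, and the job is handed in when it is done.

Besides the shell and the picture viewer there is one more tool, called as name(argument=value, ...) on one line, values as JSON. drive_tool: Moves the arm, as the interface text tells. Its arguments: {"type":"object","properties":{"rows":{"type":"array"},"newtons":{"type":"number"}},"required":["rows"]}

```bash
ls; mkdir -p pics
cat > a.py <<'E'
from station import *
import cv2,numpy as np
s=get_state();print({k:np.round(v,3) for k,v in s.items()})
for n in("scene","top"):
    f=grab_frame(n);cv2.imwrite(f"pics/{n}0.png",f["img"]);print(n,f["fx"],f["fy"],f["cx"],f["cy"]);print(np.round(f["T"],3).tolist())
    for t in("gauge","lock_grip","small_gauge","rack","dispense_door","micrometer","star_cap"):
        for r in regions_of(f,t)[:2]:
            ys,xs=np.nonzero(r["pixels"]);print(t,round(r["confidence"],2),np.round(r["box"],0).tolist(),xs.mean().round(1) if len(xs) else 0,ys.mean().round(1) if len(ys) else 0)
E
python3 a.py
```

```text
pics
{'t': np.float64(0.0), 'q': array([ 1.42 ,  0.359,  0.011, -0.   , -1.224, -0.288]), 'qd': array([-0.   ,  0.   ,  0.001,  0.   , -0.   ,  0.   ]), 'joint_efforts': array([ 2.0000e-03, -5.8272e+01,  2.9304e+01,  6.9960e+00,  7.0000e-03,
       -0.0000e+00]), 'eef_pos': array([0.287, 0.611, 0.205]), 'ee_rot': array([-1.569,  0.   ,  2.703]), 'force': array([ 0.685, -0.36 , -0.447]), 'moment': array([ 0.033,  0.006, -0.027]), 'width': np.float64(0.088)}
scene 367.89293770125863 367.89293770125863 319.1297674477582 200.6693243371423
[[0.215, 0.679, -0.702, 1.137], [0.976, -0.163, 0.142, -0.068], [-0.018, -0.716, -0.698, 0.703], [0.0, 0.0, 0.0, 1.0]]
gauge 0.63 [395.0, 170.0, 410.0, 220.0] 401.6 188.6
lock_grip 0.46 [357.0, 186.0, 368.0, 224.0] 361.2 195.1
small_gauge 0.69 [356.0, 184.0, 366.0, 224.0] 361.0 198.6
rack 0.87 [340.0, 175.0, 425.0, 251.0] 380.1 212.8
dispense_door 0.92 [160.0, 183.0, 278.0, 295.0] 214.1 235.7
micrometer 0.78 [303.0, 164.0, 328.0, 193.0] 318.3 181.8
star_cap 0.5 [181.0, 268.0, 200.0, 284.0] 187.4 276.6
top 507.73642113317544 507.73642113317544 317.241555261154 205.82566646659183
[[0.153, -0.968, 0.201, 0.32], [-0.988, -0.152, 0.025, 0.05], [0.006, -0.202, -0.979, 1.318], [0.0, 0.0, 0.0, 1.0]]
gauge 0.5 [244.0, 191.0, 252.0, 207.0] 247.7 197.7
gauge 0.23 [143.0, 203.0, 185.0, 234.0] 162.9 217.6
lock_grip 0.46 [243.0, 194.0, 252.0, 198.0] 247.2 195.8
small_gauge 0.71 [386.0, 206.0, 407.0, 222.0] 396.9 212.2
small_gauge 0.47 [286.0, 199.0, 292.0, 210.0] 289.7 203.1
rack 0.55 [231.0, 174.0, 308.0, 233.0] 271.0 203.4
rack 0.21 [388.0, 203.0, 408.0, 221.0] 397.2 212.2
dispense_door 0.7 [369.0, 202.0, 473.0, 299.0] 419.7 254.0
micrometer 0.8 [286.0, 275.0, 321.0, 311.0] 302.1 292.9
star_cap 0.58 [447.0, 212.0, 460.0, 224.0] 451.2 219.0
```

Run:
```python
import cv2
a=cv2.imread("pics/scene0.png")[140:310,140:480];cv2.imwrite("pics/s1.png",cv2.resize(a,(800,400),interpolation=2))
a=cv2.imread("pics/top0.png")[150:330,220:490];cv2.imwrite("pics/t1.png",cv2.resize(a,(800,533),interpolation=2))
```

```text
(no output)
```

View pics/s1.png

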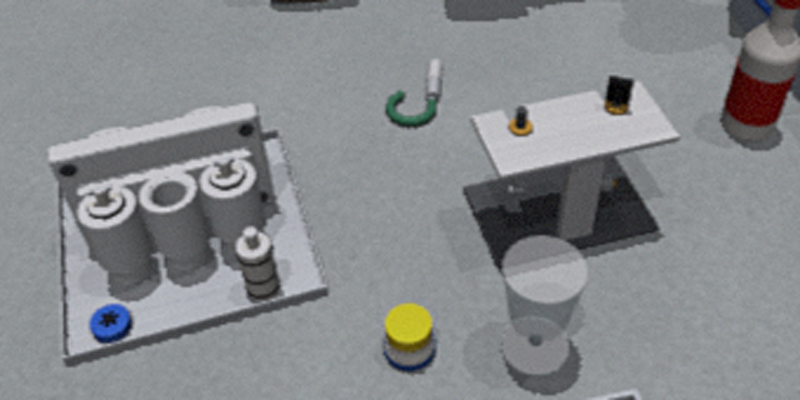

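View pics/t1.png

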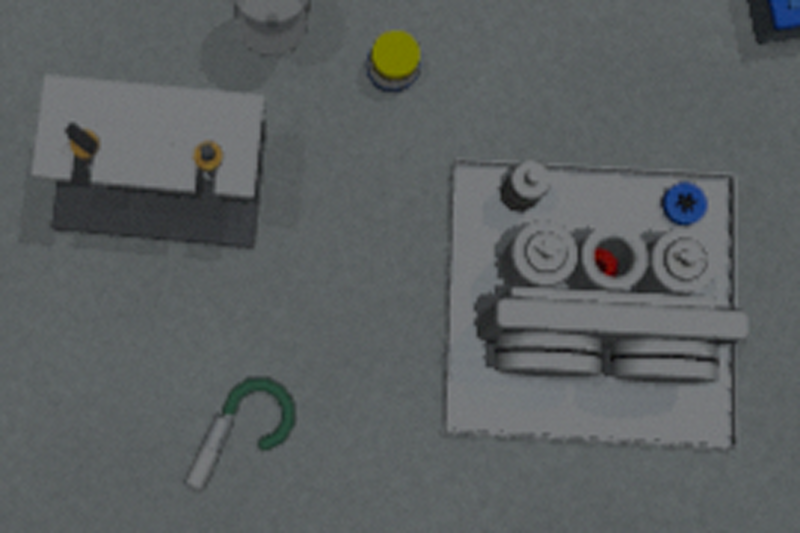

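The scene view shows the open barrel between two valved ones at crop (168,190), with the door plate behind it. The larger gauge, with its flat black wing, is at (618,95) and the small one at (520,120). The top view shows the wing at (83,140), turned diagonally, with the slots opening downward. The open bore is at (614,257).

```bash
cat > h.py <<'E'
from station import *
import cv2,numpy as np
from scipy.spatial.transform import Rotation as R
def camT(f,s):
    if "T" in f: return np.array(f["T"])
    T=np.eye(4);T[:3,:3]=R.from_euler("xyz",s["ee_rot"]).as_matrix();T[:3,3]=s["eef_pos"];return T@np.array(f["hand_eye"])
def ray(f,T,u,v,z):
    d=T[:3,:3]@[(u-f["cx"])/f["fx"],(v-f["cy"])/f["fy"],1];return T[:3,3]+d*(z-T[2,3])/d[2]
def proj(f,T,p):
    c=T[:3,:3].T@(np.array(p)-T[:3,3]);return np.array([f["cx"]+f["fx"]*c[0]/c[2],f["cy"]+f["fy"]*c[1]/c[2]])
E
python3 - <<'E'
from h import *
np.set_printoptions(precision=4,suppress=True)
f=grab_frame("top");T=camT(f,0)
P=lambda u,v,z:ray(f,T,220+u/2.963,150+v/2.963,z)
for n,u,v,z in [("wing end",70,128,.165),("wing end2",97,152,.165),("collar",84,143,.136),("small collar",208,156,.136),("r1",45,75,.131),("r2",265,95,.131),("r3",250,195,.131),("r4",33,178,.131),("bore",614,257,.1),("b1",546,254,.1),("b3",682,259,.1),("slot",80,180,.131),("slot2",205,190,.131)]:print(n,P(u,v,z))
f=grab_frame("scene");T=camT(f,0)
P=lambda u,v,z:ray(f,T,140+u/2.353,140+v/2.353,z)
for n,u,v,z in [("wing c",619,92,.154),("collar",617,104,.134),("bore",168,190,.1),("smallcollar",520,126,.134),("glass top",544,258,.12),("syrup",780,-5,.19)]:print(n,P(u,v,z))
E
```

```text
wing end [0.5597 0.2529 0.165 ]
wing end2 [0.5439 0.2285 0.165 ]
collar [0.5552 0.2446 0.136 ]
small collar [0.5601 0.1444 0.136 ]
r1 [0.6072 0.2871 0.131 ]
r2 [0.6184 0.1073 0.131 ]
r3 [0.5348 0.1063 0.131 ]
r4 [0.5216 0.2807 0.131 ]
bore [ 0.5355 -0.1944  0.1   ]
b1 [ 0.5294 -0.1391  0.1   ]
b3 [ 0.5425 -0.2496  0.1   ]
slot [0.5258 0.2431 0.131 ]
slot2 [0.5333 0.1426 0.131 ]
wing c [0.5611 0.2438 0.154 ]
collar [0.5565 0.2466 0.134 ]
bore [ 0.5373 -0.1932  0.1   ]
smallcollar [0.5645 0.145  0.134 ]
glass top [0.7114 0.1219 0.12  ]
syrup [0.4962 0.4375 0.19  ]
```

drive_tool(rows=[[[0,0,0.22],-0.2,1],[[0,0,0.22],-0.2,1],[[0.45,-0.6,0.22],-1,1],[[0.45,-0.6,0.22],-1,1],[[0.45,-0.6,0.22],-1,1],[[0.45,-0.6,0.22],-1,1],[[0.45,-0.6,0.22],-1,1],[[0.45,-0.6,0.22],-1,1],[[0.45,-0.6,0.22],-1,1],[[0.45,-0.6,0.22],-1,1],[[0.45,-0.6,0.22],-1,1],[[0.45,-0.6,0.22],-1,1]])

```text
t: 2.1
eef_pos: [0.4218, 0.431, 0.2716]
ee_rot: [-1.571, -0.0, 1.131]
force: [-0.3, 0.2, -0.5]
width: 0.0874
```

drive_tool(rows=[[[0.45,-0.6,0],-0.08,1],[[0.45,-0.6,0],-0.08,1],[[0.45,-0.6,0],-0.08,1],[[0.45,-0.6,0],-0.08,1],[[0.45,-0.6,0],-0.08,1],[[0.45,-0.6,0],-0.08,1],[[0.45,-0.6,0],-0.08,1],[[0.45,-0.6,0],-0.08,1]])

```text
t: 2.9
eef_pos: [0.5565, 0.2515, 0.2714]
ee_rot: [-1.571, -0.0, 1.008]
force: [0.2, 0.5, 0.8]
width: 0.0877
```

Run:
```python
from h import *
np.set_printoptions(precision=4,suppress=True)
s=get_state();print(s["t"],s["eef_pos"],s["ee_rot"],s["q"],s["force"])
f=grab_frame("wrist");T=camT(f,s);print(np.array(f["hand_eye"]),T,f["fx"],f["cx"],f["cy"])
cv2.imwrite("pics/w0.png",f["img"])
for t in("lock_grip","gauge"):
    for r in regions_of(f,t)[:2]:
        ys,xs=np.nonzero(r["pixels"]);print(t,r["confidence"],r["box"],xs.mean(),ys.mean())
```

```text
2.9 [0.5565 0.2515 0.2714] [-1.5707 -0.      1.0079] [ 0.7439  0.2192 -0.0324 -0.0002 -1.3192 -1.3068] [0.2162 0.5227 0.7914]
[[ 0.0001  0.9576  0.288  -0.0785]
 [ 0.0001 -0.288   0.9576 -0.1792]
 [ 1.     -0.0001 -0.0001  0.0007]
 [ 0.      0.      0.      1.    ]] [[-0.8456  0.5112  0.1537  0.514 ]
 [ 0.5338  0.8098  0.2436  0.1855]
 [ 0.0001  0.288  -0.9576  0.4507]
 [ 0.      0.      0.      1.    ]] 342.4004239344459 322.44854555877765 198.90779162508767
lock_grip 0.59 [311.4, 167.1, 325.4, 199.1] 319.8637770897833 181.11455108359132
gauge 0.72 [306.7, 164.3, 331.4, 198.8] 319.9889589905363 179.22712933753942
```

View pics/w0.png

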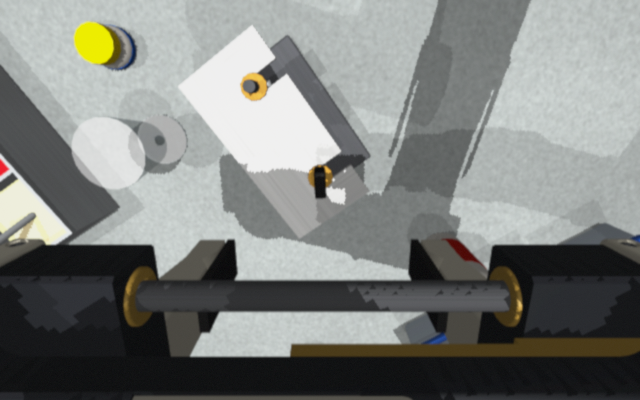

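The wrist view shows the wing at about (320,181). It lies nearly along the image's vertical, so the jaw direction is about right. The brass collar is at (320,175).

```bash
cat > m.py <<'E'
from h import *
np.set_printoptions(precision=4,suppress=True)
s=get_state();f=grab_frame("wrist");T=camT(f,s)
r=regions_of(f,"lock_grip")[0];b=np.array(r["box"]).astype(int);x0,y0,x1,y1=b+[-8,-8,8,8]
im=f["img"][y0:y1,x0:x1];m=((im.max(2)<60)).astype(np.uint8)
n,l,st,c=cv2.connectedComponentsWithStats(m);k=1+st[1:,4].argmax()
ys,xs=np.nonzero(l==k);q=np.c_[xs+x0,ys+y0].astype(np.float32);print("t",s["t"],"tcp",s["eef_pos"],s["ee_rot"],"rect",cv2.minAreaRect(q),len(q),q.min(0),q.max(0))
# ends on top face plane and centre
print("net centre->",[ray(f,T,*q.mean(0),z)[:2] for z in(.154,.167)])
cv2.imwrite("pics/wing%d.png"%(s["t"]*10),cv2.resize(f["img"][y0-20:y1+20,x0-20:x1+20],None,fx=6,fy=6,interpolation=0))
# fit: model silhouette of wing box, x,y,yaw
from scipy.optimize import minimize
ctr=np.zeros((400,640),np.uint8);ctr[q[:,1].astype(int),q[:,0].astype(int)]=1
def sil(p):
    x,y,a=p;pts=[]
    for i in(-.005,.005):
        for j in(-.012,.012):
            for z in(.141,.167):pts.append(proj(f,T,[x+np.cos(a)*i-np.sin(a)*j,y+np.sin(a)*i+np.cos(a)*j,z]))
    h=cv2.convexHull(np.array(pts,np.float32)*1.0);o=np.zeros((400,640),np.uint8);cv2.fillConvexPoly(o,np.round((h+0)*16).astype(np.int32),1,shift=4);return o
def iou(p):
    o=sil(p);return -(o&ctr).sum()/(o|ctr).sum()
p0=[*ray(f,T,*q.mean(0),.154)[:2],s["ee_rot"][2]-np.pi/2]
best=min((minimize(iou,p0,method="Nelder-Mead",options=dict(initial_simplex=np.array([p0,[p0[0]+d,p0[1],p0[2]],[p0[0],p0[1]+d,p0[2]],[p0[0],p0[1],p0[2]+e]]))) for d in(.006,-.006) for e in(.2,-.2)),key=lambda r:r.fun)
print("fit x,y,wingyaw",best.x,best.fun,"tool yaw want",best.x[2]+np.pi/2)
E
python3 m.py
```

```text
t 3.05 tcp [0.5563 0.2519 0.2716] [-1.5708 -0.0002  1.0082] rect ((319.0, 182.0), (30.0, 10.0), 90.0) 309 [314. 167.] [324. 197.]
net centre-> [array([0.5556, 0.2464]), array([0.5537, 0.2438])]
fit x,y,wingyaw [ 0.568   0.2425 -0.5638] 0.0 tool yaw want 1.006972953538749m.py:21: RuntimeWarning: overflow encountered in scalar negative
  o=sil(p);return -(o&ctr).sum()/(o|ctr).sum()
```

```bash
sed -i 's/return -(o&ctr).sum()/return -float((o\&ctr).sum())/' m.py; python3 m.py
```

```text
t 3.15 tcp [0.5564 0.2518 0.2716] [-1.5708 -0.0002  1.0079] rect ((319.0, 182.0), (30.0, 10.0), 90.0) 305 [314. 167.] [324. 197.]
net centre-> [array([0.5556, 0.2464]), array([0.5538, 0.2437])]
fit x,y,wingyaw [ 0.5557  0.2471 -0.5585] -0.7475490196078431 tool yaw want 1.0122755777879733
```

drive_tool(rows=[[[-0.003,-0.017,-0.1],0,1],[[-0.003,-0.017,-0.2],0,1],[[-0.003,-0.017,-0.3],0,1],[[-0.003,-0.017,-0.36],0,1],[[-0.003,-0.017,-0.4],0,1],[[-0.003,-0.017,-0.42],0,1],[[-0.003,-0.017,-0.438],0,1],[[-0.003,-0.017,-0.438],0,1],[[-0.003,-0.017,-0.438],0,1]])

```text
t: 4.15
eef_pos: [0.5563, 0.2462, 0.1409]
ee_rot: [-1.571, -0.001, 1.006]
force: [0.9, 0.2, 0.2]
width: 0.0875
```

drive_tool(rows=[[[0,0,0],0,0],[[0,0,0],0,0],[[0,0,0],0,0],[[0,0,0],0,0],[[0,0,0],0,0],[[0,0,0],0,0],[[0,0,0],0,0],[[0,0,0],0,0],[[0,0,0],0,0]], newtons=45)

```text
t: 5.05
eef_pos: [0.5559, 0.2459, 0.14]
ee_rot: [-1.571, 0.0, 1.006]
force: [-0.6, -0.3, -0.2]
width: 0.0215
```

drive_tool(rows=[[[0,0,0],0,0],[[0,0,0],0,0],[[0,0,0],0,0],[[0,0,0],0,0]])

```text
t: 5.45
eef_pos: [0.5559, 0.2459, 0.1401]
ee_rot: [-1.571, 0.0, 1.006]
force: [-0.4, -0.7, -0.3]
width: 0.0094
```

drive_tool(rows=[[[0,0,0.01],0,0],[[0,0,0.02],0,0],[[0,0,0.02],0,0]])

```text
t: 5.75
eef_pos: [0.5561, 0.246, 0.1465]
ee_rot: [-1.571, -0.001, 1.006]
force: [-0.6, -0.1, -2.0]
width: 0.0094
```

Run:
```python
from h import *
s=get_state();print(s["eef_pos"],s["ee_rot"],s["force"],s["moment"],s["width"])
f=grab_frame("wrist");cv2.imwrite("pics/w1.png",f["img"][100:400,140:500])
```

```text
[0.55606619 0.24603723 0.14652632] [-1.57104892e+00 -5.14556750e-04  1.00640246e+00] [-0.60413398 -0.05353506 -1.97446373] [ 0.0743114  -0.17945141 -0.0294095 ] 0.009384467381717753
```

View pics/w1.png

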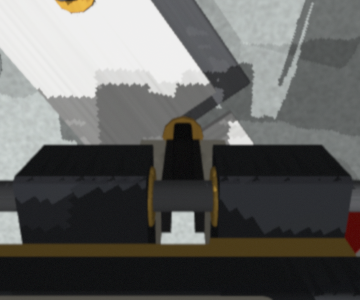

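The wing is gripped with the gauge in the jaws. The opening is 9.4 mm and the force shows about 2 N of weight. Next I slide it out along the rack's -x.

drive_tool(rows=[[[-0.05,-0.003,0],0,0],[[-0.1,-0.006,0],0,0],[[-0.15,-0.009,0],0,0],[[-0.2,-0.012,0],0,0],[[-0.25,-0.015,0],0,0],[[-0.3,-0.018,0],0,0],[[-0.3,-0.018,0.1],0,0],[[-0.3,-0.018,0.25],0,0],[[-0.3,-0.018,0.4],0,0],[[-0.3,-0.018,0.5],0,0],[[-0.3,-0.018,0.5],0,0]])

```text
t: 6.9
eef_pos: [0.4672, 0.2418, 0.3013]
ee_rot: [-1.574, -0.008, 1.007]
force: [-0.2, 0.5, -2.1]
width: 0.0092
```

drive_tool(rows=[[[0.05,-0.1,0],0,0],[[0.05,-0.25,0],0,0],[[0.05,-0.4,0],0,0],[[0.05,-0.55,0],0,0],[[0.05,-0.7,0],0,0],[[0.05,-0.85,0],0,0],[[0.05,-0.85,0],0,0]])

```text
t: 7.6
eef_pos: [0.4794, -0.0185, 0.2954]
ee_rot: [-1.57, 0.001, 1.002]
force: [0.7, 1.8, -0.5]
width: 0.0092
```

drive_tool(rows=[[[0.04,-0.15,0],0,0],[[0.04,-0.3,0],0,0],[[0.04,-0.45,0],0,0],[[0.04,-0.6,0],0,0],[[0.04,-0.75,0],0,0],[[0.04,-0.84,0],0,0],[[0.04,-0.84,0],0,0],[[0.04,-0.84,0],0,0],[[0.04,-0.84,0],0,0]])

```text
t: 8.5
eef_pos: [0.4926, -0.2656, 0.2956]
ee_rot: [-1.57, -0.0, 1.007]
force: [-0.5, -0.5, -1.5]
width: 0.0089
```

Run:
```python
from h import *
np.set_printoptions(precision=4,suppress=True)
s=get_state();print(s["t"],s["eef_pos"],s["ee_rot"],s["force"])
f=grab_frame("wrist");T=camT(f,s);u=proj(f,T,[.5365,-.194,.1]);print("bore px",u)
np.savez("w2.npz",T=T,**{k:f[k] for k in("img","fx","fy","cx","cy")})
cv2.imwrite("pics/w2.png",f["img"])
g=grab_frame("scene");np.savez("s2.npz",**{k:g[k] for k in("T","img","fx","fy","cx","cy")})
a=cv2.resize(g["img"][110:290,150:350],None,fx=2,fy=2,interpolation=2)
cv2.imwrite("pics/ws2.png",np.hstack([f["img"][:,120:520],cv2.copyMakeBorder(a,0,40,0,0,0)]))
```

```text
8.5 [ 0.4926 -0.2656  0.2956] [-1.57   -0.0001  1.0068] [-0.5373 -0.5369 -1.4735]
bore px [322.823  239.0761]
```

View pics/ws2.png

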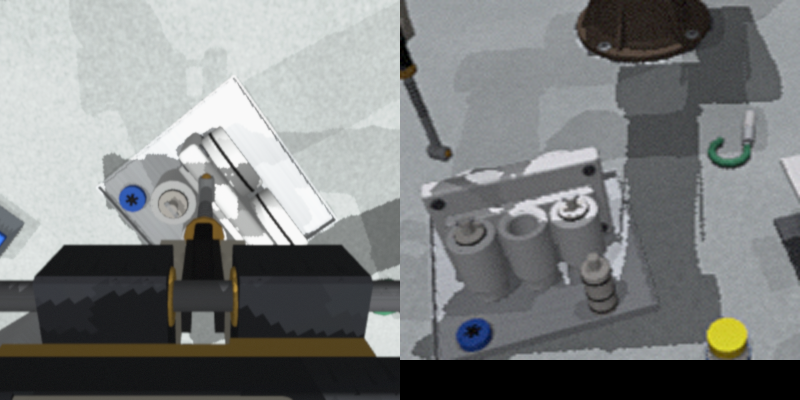

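The wrist view shows the gauge hanging below the jaws with its head at about full pixel (327,180). The scene crop shows it at left and the open bore clearly at crop (523,225). I'll compare both with the projections.

Run:
```python
from h import *
np.set_printoptions(precision=4,suppress=True)
tcp=np.array([.4926,-.2656,.2956])
for n,c in(("w2",(260,150,390,270)),("s2",(150,90,280,240))):
    f=dict(np.load(n+".npz"));T=f["T"];im=f["img"].copy()
    a,b,c,d=c;k=4;z=cv2.resize(im[b:d,a:c],None,fx=k,fy=k,interpolation=2)
    for h in(0,.03,.06,.09,.121):
        u=(proj(f,T,tcp-[0,0,h])-[a,b]+.5)*k;cv2.circle(z,tuple(int(i) for i in u),3,(0,0,255),-1)
    th=np.linspace(0,6.28,60)
    for r,col in((.017,(0,255,0)),(.027,(255,0,0))):
        q=np.array([(proj(f,T,[.5365+r*np.cos(t),-.194+r*np.sin(t),.1])-[a,b]+.5)*k for t in th]);cv2.polylines(z,[q.astype(np.int32)],True,col,1)
    cv2.imwrite("pics/o_%s.png"%n,z)
    globals()[n]=z
h=max(w2.shape[0],s2.shape[0])
p=lambda z:cv2.copyMakeBorder(z,0,h-z.shape[0],0,0,0)
o=np.hstack([p(w2),p(s2)]);o=cv2.resize(o,None,fx=.76,fy=.76,interpolation=3);print(o.shape);cv2.imwrite("pics/o.png",o)
```

```text
(456, 790, 3)
```

View pics/o.png

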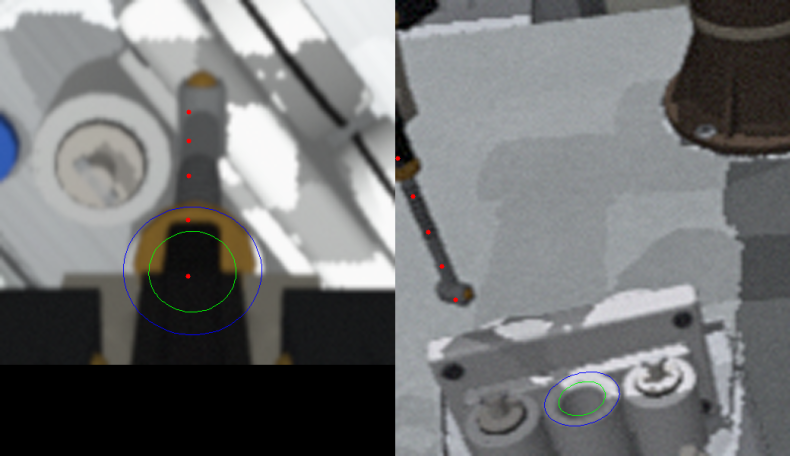

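drive_tool(rows=[[[0.08,0.12,0],0,0],[[0.151,0.235,0],0,0],[[0.151,0.235,0],0,0],[[0.151,0.235,-0.06],0,0],[[0.151,0.235,-0.12],0,0],[[0.151,0.235,-0.17],0,0],[[0.151,0.235,-0.2],0,0],[[0.151,0.235,-0.2],0,0],[[0.151,0.235,-0.2],0,0]])

```text
t: 9.5
eef_pos: [0.5385, -0.1958, 0.2368]
ee_rot: [-1.572, -0.0, 1.007]
force: [0.4, -0.3, -1.2]
width: 0.0093
```

```bash
cat > o.py <<'E'
from h import *
import sys
s=get_state();tcp=np.array(s["eef_pos"]);print(s["t"],tcp,s["ee_rot"],s["force"],s["moment"])
F={"scene":grab_frame("scene"),"top":grab_frame("top"),"wrist":grab_frame("wrist")};O=[]
for n,(a,b,c,d) in dict(scene=(180,140,280,230),top=(385,180,475,270),wrist=(270,150,380,260)).items():
    f=F[n];T=camT(f,s);k=260/(c-a);z=cv2.resize(f["img"][b:d,a:c],(260,int(k*(d-b))),interpolation=2)
    for h in(0,.05,.09,.121):
        u=(proj(f,T,tcp-[0,0,h])-[a,b]+.5)*k;cv2.circle(z,tuple(int(i) for i in u),2,(0,0,255),-1)
    th=np.linspace(0,6.28,60)
    for r,col in((.017,(0,255,0)),(.027,(255,0,0))):
        q=np.array([(proj(f,T,[.5365+r*np.cos(t),-.194+r*np.sin(t),.1])-[a,b]+.5)*k for t in th]);cv2.polylines(z,[q.astype(np.int32)],True,col,1)
    O.append(cv2.copyMakeBorder(z,0,270-z.shape[0],0,0,0))
cv2.imwrite(sys.argv[1],np.hstack(O))
E
python3 o.py pics/h1.png
```

```text
9.5 [ 0.53851674 -0.19584851  0.23675475] [-1.57160033e+00 -4.89553158e-05  1.00693537e+00] [ 0.42364443 -0.3445632  -1.20474696] [ 0.03846094 -0.16580555 -0.05187509]
```

View pics/h1.png

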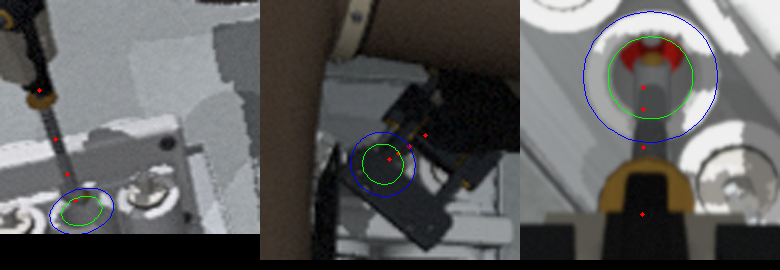

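The red nozzle shows around the head inside the bore in the wrist view. I'll zoom in there to compare the head with the bore itself.

Run:
```python
from h import *
s=get_state();f=grab_frame("wrist");T=camT(f,s)
a,b,c,d=285,140,375,215;k=8
z=cv2.resize(f["img"][b:d,a:c],None,fx=k,fy=k,interpolation=2)
for r,col in((.017,(0,255,0)),(.027,(255,0,0))):
    q=np.array([(proj(f,T,[.5365+r*np.cos(t),-.194+r*np.sin(t),.1])-[a,b]+.5)*k for t in np.linspace(0,6.28,60)]);cv2.polylines(z,[q.astype(np.int32)],True,col,1)
cv2.imwrite("pics/z.png",z)
print(np.array([proj(f,T,np.array(s["eef_pos"])-[0,0,h]) for h in(.121,.106)]),(proj(f,T,[.5365,-.194,.1])-[a,b]+.5)*k)
```

```text
[[321.94836727 186.36237262]
 [321.89797934 190.76427929]] [324.58190917 345.22511837]
```

View pics/z.png

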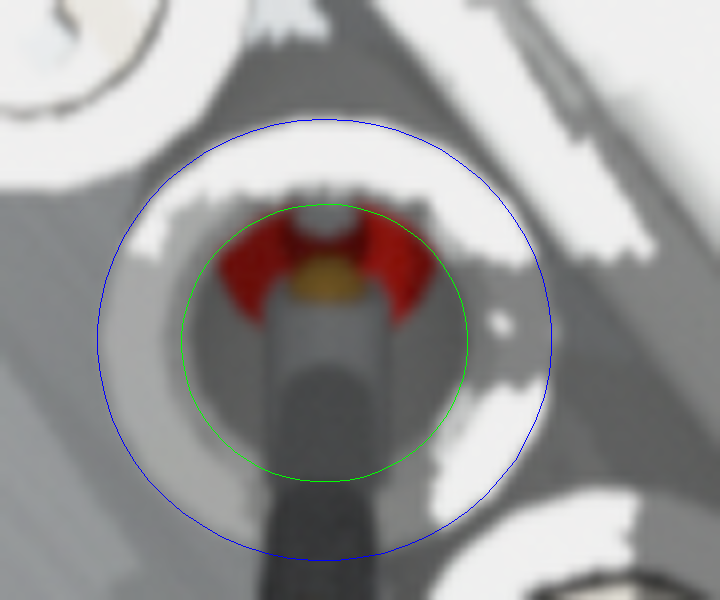

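Run:
```python
from h import *
np.set_printoptions(precision=4,suppress=True)
s=get_state();f=grab_frame("wrist");T=camT(f,s);tx=np.array([np.cos(1.007),np.sin(1.007)]);tz=np.array([-tx[1],tx[0]])
b=np.array([.5365,-.194])
for n,v,z,h in(("plunger tip",255,.126,.015),("head edge",287,.1308,.011)):
    p=ray(f,T,325.9,140+v/8,z)[:2]-h*tx-b;print(n,"along toolx",p@tx,"toolz",p@tz)
print("tcp-b",(np.array(s["eef_pos"][:2])-b)@tx,(np.array(s["eef_pos"][:2])-b)@tz)
```

```text
plunger tip along toolx -0.031212399973922528 toolz 0.000659317335306751
head edge along toolx -0.024774761502964638 toolz 0.0006242681675623554
tcp-b -0.0006283111031604736 -0.002829736212665095
```

Relative to the bore, the head is off by about +0.6 mm along the tool's z and -1 mm along its x. That is good enough to enter, so I go down.

drive_tool(rows=[[[0,0.002,-0.02],0,0],[[0,0.002,-0.04],0,0],[[0,0.002,-0.055],0,0],[[0,0.002,-0.07],0,0],[[0,0.002,-0.08],0,0],[[0,0.002,-0.08],0,0]])

```text
t: 10.35
eef_pos: [0.5379, -0.1953, 0.2114]
ee_rot: [-1.57, 0.0, 1.006]
force: [-0.3, 0.7, -2.0]
width: 0.009
```

drive_tool(rows=[[[0,0,-0.02],0,0],[[0,0,-0.04],0,0],[[0,0,-0.06],0,0],[[0,0,-0.08],0,0],[[0,0,-0.09],0,0],[[0,0,-0.095],0,0],[[0,0,-0.095],0,0]])

```text
t: 11.05
eef_pos: [0.5381, -0.1954, 0.1834]
ee_rot: [-1.571, 0.0, 1.006]
force: [-0.8, 0.6, -1.0]
width: 0.0093
```

drive_tool(rows=[[[0,0,-0.004],0,0],[[0,0,-0.007],0,0],[[0,0,-0.01],0,0],[[0,0,-0.013],0,0],[[0,0,-0.013],0,0]])

```text
t: 11.55
eef_pos: [0.5381, -0.1954, 0.1796]
ee_rot: [-1.571, -0.0, 1.006]
force: [0.3, 0.1, -2.3]
width: 0.0091
```

drive_tool(rows=[[[0,0,-0.003],0,0],[[0,0,-0.006],0,0],[[0,0,-0.009],0,0],[[0,0,-0.009],0,0]])

```text
t: 11.95
eef_pos: [0.5381, -0.1954, 0.1768]
ee_rot: [-1.571, 0.0, 1.006]
force: [-0.7, 0.3, -1.9]
width: 0.009
```

drive_tool(rows=[[[0,0,-0.003],0,0],[[0,0,-0.006],0,0],[[0,0,-0.009],0,0],[[0,0,-0.009],0,0]])

```text
t: 12.35
eef_pos: [0.5381, -0.1954, 0.174]
ee_rot: [-1.571, 0.0, 1.006]
force: [0.7, 0.3, -1.5]
width: 0.0093
```

drive_tool(rows=[[[0,0,-0.003],0,0],[[0,0,-0.006],0,0],[[0,0,-0.006],0,0]])

```text
t: 12.65
eef_pos: [0.5381, -0.1953, 0.1723]
ee_rot: [-1.571, 0.0, 1.006]
force: [-0.1, -0.6, -1.1]
width: 0.0091
```

drive_tool(rows=[[[0,0,-0.003],0,0],[[0,0,-0.006],0,0],[[0,0,-0.006],0,0]])

```text
t: 12.95
eef_pos: [0.5381, -0.1954, 0.1705]
ee_rot: [-1.571, 0.0, 1.006]
force: [0.3, 0.1, -1.7]
width: 0.0094
```

drive_tool(rows=[[[0,0,-0.002],0,0],[[0,0,-0.004],0,0],[[0,0,-0.004],0,0]])

```text
t: 13.25
eef_pos: [0.5381, -0.1954, 0.1693]
ee_rot: [-1.571, 0.0, 1.006]
force: [0.8, 0.2, -2.2]
width: 0.0094
```

drive_tool(rows=[[[0,0,-0.002],0,0],[[0,0,-0.004],0,0],[[0,0,-0.004],0,0]])

```text
t: 13.55
eef_pos: [0.5381, -0.1954, 0.1682]
ee_rot: [-1.571, 0.0, 1.006]
force: [-0.3, 0.4, -1.9]
width: 0.0093
```

drive_tool(rows=[[[0,0,-0.002],0,0],[[0,0,-0.004],0,0],[[0,0,-0.004],0,0]])

```text
t: 13.85
eef_pos: [0.5381, -0.1954, 0.1669]
ee_rot: [-1.571, 0.0, 1.006]
force: [0.4, 0.6, -2.2]
width: 0.009
```

drive_tool(rows=[[[0,0,-0.002],0,0],[[0,0,-0.004],0,0],[[0,0,-0.004],0,0]])

```text
t: 14.15
eef_pos: [0.5381, -0.1953, 0.1658]
ee_rot: [-1.571, 0.0, 1.006]
force: [0.5, -0.0, -2.5]
width: 0.0093
```

drive_tool(rows=[[[0,0,-0.002],0,0],[[0,0,-0.004],0,0],[[0,0,-0.004],0,0]])

```text
t: 14.45
eef_pos: [0.5381, -0.1954, 0.1646]
ee_rot: [-1.571, 0.0, 1.006]
force: [-0.0, 0.0, -0.9]
width: 0.0094
```

drive_tool(rows=[[[0,0,-0.002],0,0],[[0,0,-0.004],0,0],[[0,0,-0.004],0,0]])

```text
t: 14.75
eef_pos: [0.5381, -0.1954, 0.1633]
ee_rot: [-1.571, 0.0, 1.006]
force: [0.2, -1.0, -1.8]
width: 0.009
```

drive_tool(rows=[[[0,0,-0.002],0,0],[[0,0,-0.004],0,0],[[0,0,-0.004],0,0]])

```text
t: 15.05
eef_pos: [0.5381, -0.1954, 0.1621]
ee_rot: [-1.571, 0.0, 1.006]
force: [-0.6, -0.1, -1.1]
width: 0.009
```

drive_tool(rows=[[[0,0,-0.002],0,0],[[0,0,-0.004],0,0],[[0,0,-0.004],0,0]])

```text
t: 15.35
eef_pos: [0.5384, -0.1955, 0.1612]
ee_rot: [-1.571, -0.0, 1.006]
force: [0.0, 0.6, -1.0]
width: 0.009
```

drive_tool(rows=[[[0,0,-0.002],0,0],[[0,0,-0.002],0,0]])

```text
t: 15.55
eef_pos: [0.5387, -0.1956, 0.1611]
ee_rot: [-1.572, -0.0, 1.007]
force: [-1.1, 1.4, 3.1]
width: 0.009
```

drive_tool(rows=[[[0,0,-0.002],0,0],[[0,0,-0.002],0,0]])

```text
t: 15.75
eef_pos: [0.5391, -0.1957, 0.1611]
ee_rot: [-1.573, -0.0, 1.007]
force: [-1.1, -0.2, 6.4]
width: 0.009
```

drive_tool(rows=[[[-0.001,0,-0.002],0,0],[[-0.002,0,-0.002],0,0],[[-0.002,0,-0.002],0,0]])

```text
t: 16.05
eef_pos: [0.5389, -0.1958, 0.1611]
ee_rot: [-1.574, -0.001, 1.007]
force: [-0.5, 0.3, 9.3]
width: 0.0091
```

drive_tool(rows=[[[0,0,0],0.07,0],[[0,0,0],0.14,0],[[0,0,0],0.21,0],[[0,0,0],0.28,0],[[0,0,0],0.35,0],[[0,0,0],0.35,0]])

```text
t: 16.65
eef_pos: [0.539, -0.1957, 0.161]
ee_rot: [-1.574, 0.001, 1.561]
force: [-0.1, 0.4, 9.9]
width: 0.009
```

```bash
python3 -c "
from h import *
s=get_state();print(s['force'],s['moment'],s['eef_pos'],s['q'])"
```

```text
[-0.11724061  0.42039933  9.85803226] [ 0.31921916  0.0773433  -0.00835701] [ 0.53900385 -0.19569619  0.16099815] [-6.54120837e-03  2.24120190e-01 -2.83594390e-01  1.05245610e-03
 -1.05970236e+00 -4.23778332e-03]
```

drive_tool(rows=[[[0,0,0],0.07,0],[[0,0,0],0.14,0],[[0,0,0],0.21,0],[[0,0,0],0.28,0],[[0,0,0],0.35,0],[[0,0,0],0.42,0],[[0,0,0],0.45,0],[[0,0,0],0.45,0],[[0,0,0],0.45,0]])

```text
t: 17.55
eef_pos: [0.539, -0.1956, 0.161]
ee_rot: [-1.573, 0.003, 2.264]
force: [-0.8, 0.5, 9.1]
width: 0.0091
```

```bash
cat > w.py <<'E'
from h import *
import sys
s=get_state();print(s['force'],s['moment'],s['eef_pos'],s['ee_rot'])
f=grab_frame("wrist");T=camT(f,s);u=proj(f,T,[.5365,-.194,.1]);print(u)
f2=[grab_frame("wrist")["img"].astype(float) for _ in range(3)]
a,b=int(u[0])-40,int(u[1])-45
cv2.imwrite(sys.argv[1],cv2.resize(np.mean(f2,0)[b:b+75,a:a+80].astype(np.uint8),None,fx=8,fy=8,interpolation=2))
E
python3 w.py pics/r1.png
```

```text
[-0.78245526  0.51160244  9.13986765] [ 0.54918747  0.17659305 -0.013823  ] [ 0.53897598 -0.19559132  0.16102756] [-1.57288102  0.00273565  2.26360777]
[322.89863451 209.59645838]
```

View pics/r1.png

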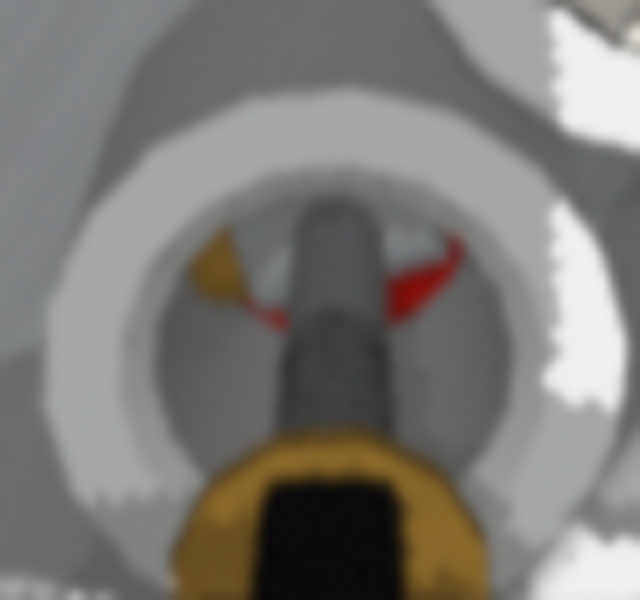

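The view down the bore shows the head turned against the wing, with its brass plunger at (215,265) out at the wall. So the head stayed put while the wing turned 1.25 rad. I now turn the wing back.

drive_tool(rows=[[[0,0,0],-0.07,0],[[0,0,0],-0.14,0],[[0,0,0],-0.21,0],[[0,0,0],-0.28,0],[[0,0,0],-0.35,0],[[0,0,0],-0.42,0],[[0,0,0],-0.49,0],[[0,0,0],-0.56,0],[[0,0,0],-0.63,0],[[0,0,0],-0.7,0],[[0,0,0],-0.77,0],[[0,0,0],-0.81,0]])

```text
t: 18.95
eef_pos: [0.5389, -0.1958, 0.161]
ee_rot: [-1.574, -0.001, 0.987]
force: [-0.5, -0.5, 9.5]
width: 0.009
```

drive_tool(rows=[[[0,0,0],0,0],[[0,0,0],0,0],[[0,0,0],0,0]])

```text
t: 19.25
eef_pos: [0.5389, -0.1958, 0.161]
ee_rot: [-1.574, -0.001, 0.991]
force: [-0.4, 0.2, 8.8]
width: 0.0092
```

```bash
python3 w.py pics/r2.png
```

```text
[-0.4149379   0.20404143  8.82201901] [ 0.15258866  0.06829021 -0.04048287] [ 0.53893525 -0.19582014  0.16100895] [-1.57413322e+00 -8.50231074e-04  9.91269330e-01]
[325.99176104 207.20953549]
```

View pics/r2.png

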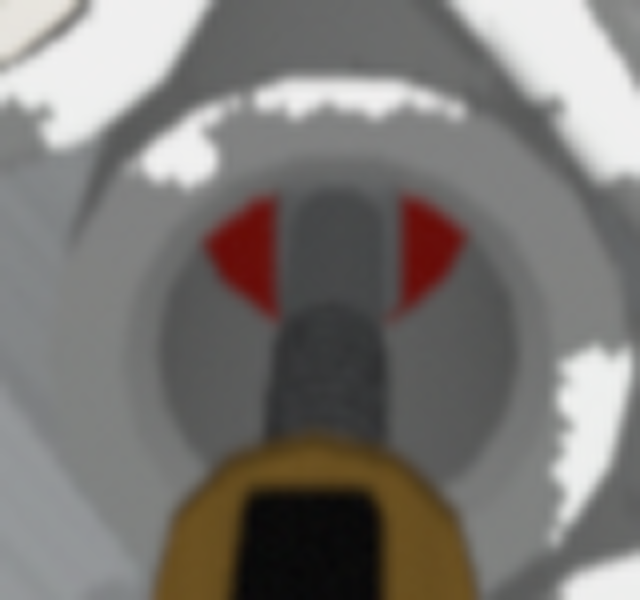

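The head and wing are aligned again, with the head vertical between the red patches, so the lock is back near 0. I draw it straight up.

drive_tool(rows=[[[0,0,0.01],0,0],[[0,0,0.03],0,0],[[0,0,0.06],0,0],[[0,0,0.09],0,0],[[0,0,0.12],0,0],[[0,0,0.15],0,0],[[0,0,0.18],0,0],[[0,0,0.21],0,0],[[0,0,0.24],0,0],[[0,0,0.32],0,0],[[0,0,0.42],0,0],[[0,0,0.45],0,0]])

```text
t: 20.65
eef_pos: [0.5389, -0.1959, 0.2983]
ee_rot: [-1.576, -0.002, 0.991]
force: [1.0, 0.4, -1.5]
width: 0.0091
```

Run:
```python
from h import *
s=get_state();print(s['force'],s['moment'],s['eef_pos'],s['ee_rot'],s["q"])
f=grab_frame("wrist");cv2.imwrite("pics/u.png",cv2.resize(f["img"][140:240,280:380],None,fx=6,fy=6,interpolation=2))
```

```text
[ 1.00955752  0.38181501 -1.50390884] [ 0.04388634 -0.3521468  -0.02424585] [ 0.53891823 -0.19594126  0.29830624] [-1.5758343  -0.00158589  0.99093886] [-0.00663999  0.14147011 -0.06979821  0.00143331 -1.35443542 -0.5735256 ]
```

View pics/u.png

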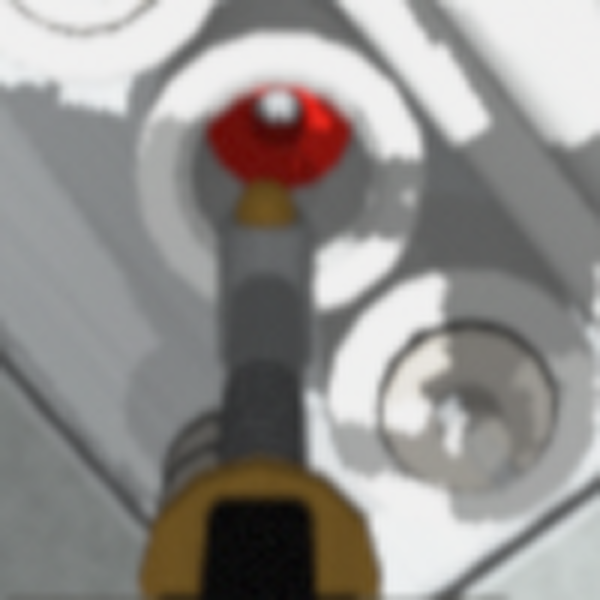

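The gauge is out of the bore with its plungers visibly longer. I carry it back in front of the rack slot.

drive_tool(rows=[[[0,0.1,0],0.01,0],[[0,0.25,0],0.01,0],[[-0.1,0.4,0],0.01,0],[[-0.2,0.55,0],0.01,0],[[-0.239,0.7,0],0.01,0],[[-0.239,0.8,0],0.01,0],[[-0.239,0.8,0],0.01,0]])

```text
t: 21.4
eef_pos: [0.4651, 0.0479, 0.2939]
ee_rot: [-1.57, -0.001, 1.01]
force: [-0.2, -0.4, -2.4]
width: 0.0089
```

drive_tool(rows=[[[0,0.15,0],0,0],[[0,0.3,0],0,0],[[0,0.45,0],0,0],[[0,0.58,0],0,0],[[0,0.659,0],0,0],[[0,0.659,0],0,0],[[0,0.659,0],0,0],[[0,0.659,0],0,0]])

```text
t: 22.2
eef_pos: [0.4658, 0.2415, 0.2938]
ee_rot: [-1.571, 0.001, 1.006]
force: [0.6, 0.1, -1.8]
width: 0.0088
```

drive_tool(rows=[[[0,0,-0.12],0,0],[[0,0,-0.24],0,0],[[0,0,-0.36],0,0],[[0,0,-0.44],0,0],[[0,0,-0.486],0,0],[[0,0,-0.486],0,0],[[0,0,-0.486],0,0],[[0,0,-0.486],0,0]])

```text
t: 23.0
eef_pos: [0.4667, 0.2425, 0.1498]
ee_rot: [-1.571, -0.002, 1.006]
force: [0.4, -0.0, -1.7]
width: 0.0094
```

Run:
```python
from h import *
s=get_state();print(s['force'],s['moment'],s['eef_pos'],s['ee_rot'])
f=grab_frame("wrist");g=grab_frame("scene")
a=cv2.resize(f["img"][100:260,230:430],None,fx=2,fy=2,interpolation=2);b=cv2.resize(g["img"][150:230,340:440],None,fx=4,fy=4,interpolation=2)
T=camT(g,s)
for h in(0,.05,.09,.121):
    u=(proj(g,T,np.array(s["eef_pos"])-[0,0,h])-[340,150]+.5)*4;cv2.circle(b,tuple(int(i) for i in u),2,(0,0,255),-1)
cv2.imwrite("pics/i.png",np.hstack([a,b]))
```

```text
[ 0.44742951 -0.00999129 -1.73457362] [ 0.11560921 -0.08017674  0.02303264] [0.46665359 0.24248445 0.14981594] [-1.57147889 -0.00210997  1.00598912]
```

View pics/i.png

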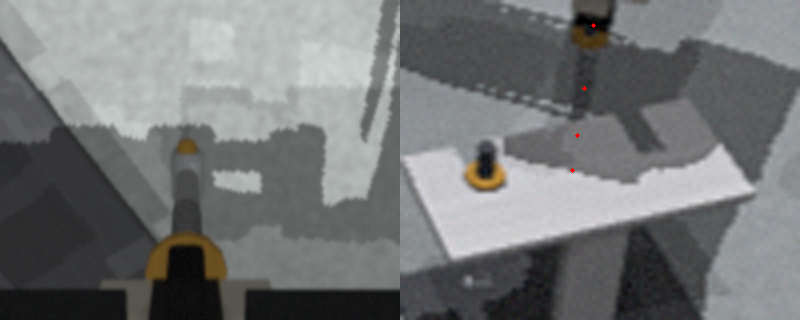

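The last picture shows the gauge standing in front of the rack, with the slot mouth at crop (630,110) in line with it. I slide it in.

drive_tool(rows=[[[0.05,0.002,-0.005],0,0],[[0.1,0.004,-0.01],0,0],[[0.14,0.006,-0.01],0,0],[[0.18,0.007,-0.01],0,0],[[0.18,0.007,-0.01],0,0]])

```text
t: 23.6
eef_pos: [0.5217, 0.2444, 0.145]
ee_rot: [-1.571, 0.0, 1.005]
force: [-0.1, -0.5, -2.2]
width: 0.0091
```

drive_tool(rows=[[[0.03,0.001,0],0,0],[[0.06,0.002,0],0,0],[[0.09,0.003,0],0,0],[[0.11,0.004,0],0,0],[[0.118,0.004,0],0,0],[[0.118,0.004,0],0,0],[[0.118,0.004,0],0,0]])

```text
t: 24.3
eef_pos: [0.5551, 0.2455, 0.1454]
ee_rot: [-1.571, 0.0, 1.006]
force: [-0.3, 0.6, -2.1]
width: 0.0092
```

drive_tool(rows=[[[0.002,0.001,-0.005],0,0],[[0.002,0.001,-0.01],0,0],[[0.002,0.001,-0.014],0,0],[[0.002,0.001,-0.014],0,0],[[0.002,0.001,-0.014],0,0]])

```text
t: 24.8
eef_pos: [0.5558, 0.2459, 0.1412]
ee_rot: [-1.571, 0.0, 1.006]
force: [-0.4, 0.2, -1.8]
width: 0.009
```

drive_tool(rows=[[[0,0,-0.002],0,0],[[0,0,-0.003],0,0],[[0,0,-0.003],0,0]])

```text
t: 25.1
eef_pos: [0.5559, 0.2459, 0.1404]
ee_rot: [-1.571, 0.0, 1.006]
force: [-0.4, 0.7, -2.0]
width: 0.0089
```

drive_tool(rows=[[[0,0,-0.002],0,0],[[0,0,-0.003],0,0],[[0,0,-0.003],0,0]])

```text
t: 25.4
eef_pos: [0.5561, 0.2459, 0.1402]
ee_rot: [-1.571, -0.001, 1.007]
force: [-2.7, -0.4, 5.6]
width: 0.0095
```

drive_tool(rows=[[[0,0,-0.002],0,0],[[0,0,-0.002],0,0]])

```text
t: 25.6
eef_pos: [0.5562, 0.246, 0.1402]
ee_rot: [-1.572, -0.001, 1.007]
force: [-3.6, -0.5, 8.9]
width: 0.0092
```

drive_tool(rows=[[[0,0,0.003],0,0],[[0,0,0.003],0,0],[[0,0,0.003],0,0.3],[[0,0,0.003],0,0.3],[[0,0,0.003],0,0.3],[[0,0,0.003],0,0.4],[[0,0,0.003],0,0.4],[[0,0,0.003],0,0.4]])

```text
t: 26.4
eef_pos: [0.5559, 0.2459, 0.1397]
ee_rot: [-1.571, 0.0, 1.006]
force: [-0.5, 0.4, -0.1]
width: 0.0343
```

drive_tool(rows=[[[0,0,0.03],0,0.4],[[0,0,0.08],0,0.4],[[0,0,0.15],0,0.5],[[0,0,0.25],0,1],[[0,0,0.35],0,1],[[0,0,0.438],0,1],[[0,0,0.438],0,1],[[0,0,0.438],0,1],[[0,0,0.438],0,1]])

```text
t: 27.3
eef_pos: [0.5554, 0.2457, 0.2706]
ee_rot: [-1.57, 0.001, 1.006]
force: [-0.4, -0.8, -0.5]
width: 0.0844
```

```bash
python3 m.py
python3 - <<'E'
from h import *
f=grab_frame("top");g=grab_frame("scene")
for n,f in(("top",f),("scene",g)):
    for t in("gauge","small_gauge","star_cap"):
        for r in regions_of(f,t)[:1]:
            ys,xs=np.nonzero(r["pixels"]);print(n,t,r["confidence"],r["box"],xs.mean(),ys.mean())
s=get_state();print(s["force"],s["width"])
E
```

```text
t 27.3 tcp [0.5554 0.2457 0.2706] [-1.5702  0.0008  1.0062] rect ((322.0, 188.0), (30.0, 10.0), 90.0) 317 [317. 173.] [327. 203.]
net centre-> [array([0.5551, 0.2459]), array([0.5533, 0.243 ])]
fit x,y,wingyaw [ 0.5554  0.247  -0.5678] -0.7769607843137255 tool yaw want 1.0029486380822739
top gauge 0.41 [246.3, 192.5, 251.7, 205.4] 247.98076923076923 197.85576923076923
top small_gauge 0.55 [287.2, 196.5, 293.4, 213.4] 290.1279069767442 202.80232558139534
top star_cap 0.43 [443.7, 211.3, 458.0, 222.6] 450.88235294117646 218.26470588235293
scene gauge 0.8 [395.4, 171.8, 408.6, 219.7] 402.16107382550337 184.83892617449663
scene small_gauge 0.52 [357.0, 186.5, 365.7, 224.6] 361.1012658227848 196.63291139240508
scene star_cap 0.7 [181.6, 266.3, 198.7, 287.0] 187.40833333333333 276.9458333333333
[-0.34002751  0.71217389  0.46364295] 0.08798417887538251
```

```bash
python3 -c "
from station import *
print(job_done(),get_state()['t'])"
```

```text
the job is handed in; nothing more can be done
the job is handed in; nothing more can be done
```

The gauge went through the whole check and is back in its rack slot, locked at the bore size. I handed the job in at about 27 s of the 72 s allowed; it reports no verdict.

- **In the bore:** I lowered it until the head touched the seat, about 60 mm below the mouth, and pressed with about 11 N. I then turned the wing 1.25 rad counter-clockwise. A picture down the bore showed the head had stayed still and the one visible plunger was out at the wall.
- **Locking and return:** I turned the wing back until it lined up with the head again, then drew the gauge straight up. I slid it into its slot and lowered it until the collar rested on the plate.
- **Last checks:** The refitted wing position is within about 1 mm of the start and its angle within 0.01 rad. The small gauge and star cap are where they were in both fixed cameras. The other objects were not re-measured. The gripper is open and well above the gauge.
- **Not measured:** I only saw the final plunger size and lock angle in pictures; I have no figure for either.
- **Disagreement:** While held, the gauge looked tilted by about 1.5° in the wrist camera, but not clearly so in the scene camera.

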